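# Click the red wheel-nut socket onto the ratchet held in the vise

### The job

Take the socket with the red sleeve off the tray and fit it on the ratchet in the vise: turn it until its square finds the drive, push it fully home so that the ball clicks in, then give it a gentle upward tug, just enough to draw the ratchet up about a millimetre in the jaws, to make sure that it holds, and leave it on. The ratchet is only nipped in rubber jaws, so do not force it down, and leave the other sockets, the screwdriver and the oil bottle where they are.

Things in the scene. Friction and masses are not known exactly. Their poses are not given: they have to be found in the camera images.
- red: deep socket with a red sleeve: round, 31 mm across, 80 mm tall, about 0.2 kg, standing square end down over a peg 9 mm tall. Origin: centre of its lower end; z up along its axis. Square hole 13.7 mm wide, 20 mm deep, open below, mouth chamfered 1.8 mm; sides parallel to its x and y axes. Each wall has a dimple 5 to 12 mm above the mouth.
- blue: deep socket with a blue sleeve, same shape as the red one, standing on the tray's peg. Not to be disturbed. Origin: centre of its lower end; z up.
- yellow: deep socket with a yellow sleeve, same shape as the red one, standing on the tray's peg. Not to be disturbed. Origin: centre of its lower end; z up.
- tray: black fixed tray 64 x 206 x 10 mm with five pegs in a row along its y axis, 37.5 mm apart; the three sockets stand on the outer two and the middle one, 75 mm apart, in any order. Origin: centre of its underside; z up.
- vise: blue bench vise bolted to the bench. Origin on the bench, straight under the square drive; jaws 90 mm wide along its y, tops 95 mm up; screw and bar reach 155 mm to its -x. The ratchet lies level, drive up, its round head (38 mm) nipped between rubber jaw faces, its handle reaching 215 mm to the vise's +y.
- head_face (a point): centre of the flat top of the ratchet's head, 104 mm above the bench, axes as the vise's, z up. From it a 12.7 mm square drive rises 16 mm, top 2.5 mm tapered, with a spring ball in one side, 8.5 mm up. The point does not turn with the drive: the square may stand at any angle, its angle is not measured, and it turns only stiffly (0.1 N m).
- ratchet (a joint): how far the ratchet is pressed down in the rubber jaws, m: 0 at rest, positive down. Springy, 6 N per mm, and must not pass 5.5 mm (33 N). Where the squares do not match, the socket stops 12 to 14 mm above the face; matched, it drops to about 10 mm, where the ball resists. The ball yields to a push of 10 to 18 N, then snaps in; it holds against a pull of at least 8 N beyond the socket's weight.
- screwdriver: screwdriver with an orange handle lying on the bench, 190 mm long. Not to be disturbed. Origin: centre of its underside.
- oil: small white oil bottle with a red cap, 42 mm across, 95 mm tall, standing on the bench. Not to be disturbed. Origin: centre of its underside.

How it is judged:
By the outcome, as a careful person would: the job done as asked, in the order asked, and still so for the second after the job is handed in, with the robot touching nothing.
It also fails if it takes over 61 s, if anything falls off the work surface, if the arm or the gripper's body presses on something with over 40 N, if the wrist force passes 120 N, or if a joint passes its speed limit or range.

### The arm

A 6-joint arm with a two-finger parallel gripper is mounted at the origin on the work surface. World frame = base frame: x ahead of the robot, y to its left, z up, the work surface at z = 0. Lengths are in m, angles in rad, forces in N, time in s.
With the tool pointing down it reaches from about 0.25 to 0.775 m from the base axis. Payload 4 kg.
Tool frame: the origin (TCP) lies midway between the tips of the shut fingers; the grasp point (between the pads) lies 19 mm behind it; z points along the fingers, x is the direction in which the jaws open and shut, and the axes are right-handed (so a half turn about z gives the same grasp; the last joint's range is limited). The gripper opens to 94 mm and grips with 3 to 60 N. Pads are 16 mm wide; open, the fingers measure 119 mm over their backs; the gripper's body (75 mm by 177 mm) begins 78 mm behind the grasp point.
Start: joints at [1.211, 0.087, 1.371, -0, 1.684, -0.103], TCP at [0.14, 0.532, 0.206] pointing down, gripper open.
Joint ranges: [-3.1, 3.1], [-0.76, 2.03], [0.27, 2.55], [-1.08, 4.22], [0.17, 2.65], [-2.57, 2.57]. Speed limits (rad/s): [2.79, 2.79, 3.14, 3.14, 3.14, 3.14].

### API

Orientations are given as [roll, pitch, yaw] about the fixed x, y, z axes, in that order (R = Rz(yaw) Ry(pitch) Rx(roll)).
In Python, from bench import robot gives the robot as it stands.
- The arm moves only by the shell command python3 -m handwheel 'ROWS'. ROWS is a JSON object of lists of equal length, an entry for each row: "delta_pos": the shift along the tool's x, y, z in mm, a list of three; "rotation": the turn, a rotation vector about the tool's x, y, z in rad, a list of three; "claw": the closure, from -1 (fully open) to 1 (shut). In form: {"delta_pos": [[tx, ty, tz], ...], "rotation": [[wx, wy, wz], ...], "claw": [claw, ...]}. A call has exactly 8 rows; each row shifts and turns the commanded pose from where the row before left it, along the tool's axes as they then stand; what a row does not reach is not made up. A row lasts 1/8 s, in which the tool goes at most 62.5 mm and 10.7 degrees, less where a joint would pass 70% of its speed; a pose out of reach is approached as far as the arm can. A call with a gripper value outside its range is refused whole. The fingers move at their own pace and stop on an object; the grip force is fixed at half the most. Time passes only in rows, so rows that do not move let the fingers close, or fill a call up. It gives the time, the measured TCP pose, the force and the opening at its end, in the units of the state.
- robot.get_obs(): the state, without advancing time (a new reading comes with each control period).
- robot.snapshot(name): name is "scene" or "top" or "wrist"; returns a dict with "color" (384x512x3 uint8, red, green, blue), "intrinsics" (3x3 intrinsics, pixels), "eye" and "rotation" of the camera in the world. Camera axes: x right, y down, z forward; pixel columns grow to the right and rows downward; lengths in m; the calibration is good to about 2 mm. A picture is of the moment at which its call begins. There is no depth.
- robot.close_job(): hands the job in, once; it reports no verdict.
The state is a dict: "time": time; "joint_positions": joint angles; "qvel": joint speeds; "joint_torque": joint torques, N m; "tool_pos": TCP position; "ee_rot": TCP orientation; "wrist_force": force on the tool from outside, world axes, zero at the start; "wrist_torque": the same for the moment, N m; "width": finger opening in m.
Only numpy, scipy, OpenCV 4.12 (cv2) and the standard library are available. Lean on these libraries where they do the work, as an engineer would, in place of code of your own. Each camera call takes 0.05 s, during which the arm holds its last target.

## Working session

There is one attempt and no reset: what is moved stays moved. The work goes in short steps, Python scripts to look and compute and a shell command to move; the robot and the scene stay as the last step left them, time stands still between calls to the robot, and variables do not carry over. Pictures are saved under pics/ and viewed, and the job is handed in when it is done.

```bash
ls; mkdir -p pics; cat > h.py <<'E'
import numpy as np, cv2
from bench import robot
def snap(name,fn):
    s=robot.snapshot(name); cv2.imwrite('pics/'+fn+'.png',s['color'][:,:,::-1])
    np.savez('pics/'+fn+'.npz',K=s['intrinsics'],e=s['eye'],R=s['rotation']); return s
def crop(fn,x0,y0,w,h,k):
    im=cv2.imread('pics/'+fn+'.png')[y0:y0+h,x0:x0+w]
    cv2.imwrite('pics/%s_c%d_%d.png'%(fn,x0,y0),cv2.resize(im,None,fx=k,fy=k,interpolation=cv2.INTER_CUBIC))
def ray(fn,uv):
    d=np.load('pics/'+fn+'.npz'); v=d['R']@np.linalg.inv(d['K'])@np.array([uv[0],uv[1],1.]); return d['e'],v/np.linalg.norm(v)
def onz(fn,uv,z):
    e,v=ray(fn,uv); return e+v*(z-e[2])/v[2]
def tri(*obs):
    A=np.zeros((3,3));b=np.zeros(3);L=[]
    for fn,uv in obs:
        e,v=ray(fn,uv);P=np.eye(3)-np.outer(v,v);A+=P;b+=P@e;L.append((e,P))
    p=np.linalg.solve(A,b); return p,[round(1e3*np.linalg.norm(P@(p-e)),1) for e,P in L]
def proj(fn,p):
    d=np.load('pics/'+fn+'.npz'); q=d['K']@(d['R'].T@(np.array(p)-d['e'])); return q[:2]/q[2]
E
python3 - <<'E'
from h import *
for n in ['scene','top','wrist']:
    s=snap(n,n+'0'); print(n,s['eye'].round(3) if hasattr(s['eye'],'round') else s['eye'])
    print(np.round(s['rotation'],3).tolist(),np.round(s['intrinsics'],1).tolist())
print(robot.get_obs())
E
```

```text
pics
scene [1.187 0.248 0.842]
[-2.429, 0.009, 2.082] [[400.1, 0.0, 245.2], [0.0, 400.1, 186.2], [0.0, 0.0, 1.0]]
top [ 0.501 -0.083  1.366]
[-3.04, 0.009, -1.569] [[499.6, 0.0, 263.2], [0.0, 499.6, 185.9], [0.0, 0.0, 1.0]]
wrist [0.059 0.554 0.384]
[2.853, 0.002, 1.314] [[317.4, 0.0, 259.9], [0.0, 317.4, 188.7], [0.0, 0.0, 1.0]]
{'time': 0.15, 'joint_positions': array([ 1.21086553e+00,  8.77539649e-02,  1.37187698e+00, -7.97839433e-06,
        1.68359231e+00, -1.03133546e-01]), 'qvel': array([ 0.00014534, -0.00273335, -0.00472691, -0.00065547, -0.00075345,
        0.00047678]), 'joint_torque': array([ 1.62650656e-03, -3.40642262e+01, -3.02793467e+01,  7.18457904e-02,
        3.04903463e-02, -1.14545883e-04]), 'tool_pos': array([0.13957024, 0.53156993, 0.20460542]), 'ee_rot': array([-3.14143267e+00,  1.62275373e-03,  1.31399831e+00]), 'wrist_force': array([-0.27350789,  0.01060057,  1.00846415]), 'wrist_torque': array([-0.02407201,  0.03789897,  0.07427447]), 'width': 0.0939708134692031}
```

```bash
sed -i "s/R=s\['rotation'\])/R=Rotation.from_euler('xyz',s['rotation']).as_matrix())/; 1a from scipy.spatial.transform import Rotation" h.py
python3 - <<'E'
from h import *
for n in ['scene','top','wrist']:
    s=snap(n,n+'0')
E
```

```text
(no output)
```

View pics/scene0.png

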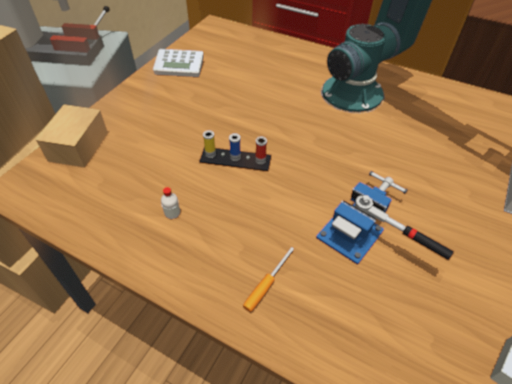

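View pics/top0.png

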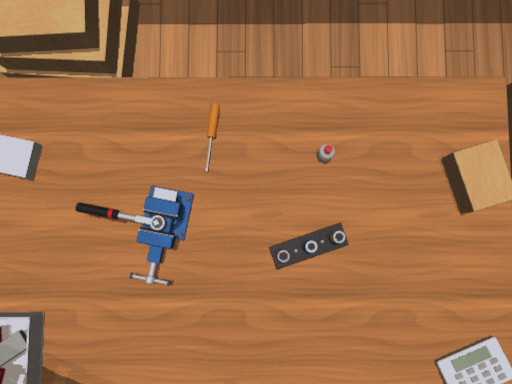

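View pics/wrist0.png

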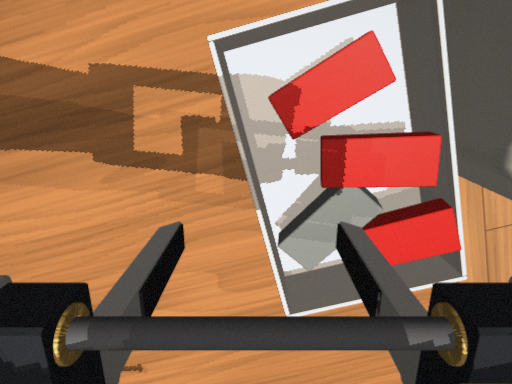

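```bash
python3 - <<'E'
from h import *
crop('top0',260,215,100,65,8); crop('top0',115,175,100,120,5); crop('scene0',190,115,100,65,8); crop('scene0',310,165,150,110,5)
E
```

```text
(no output)
```

View pics/top0_c260_215.png

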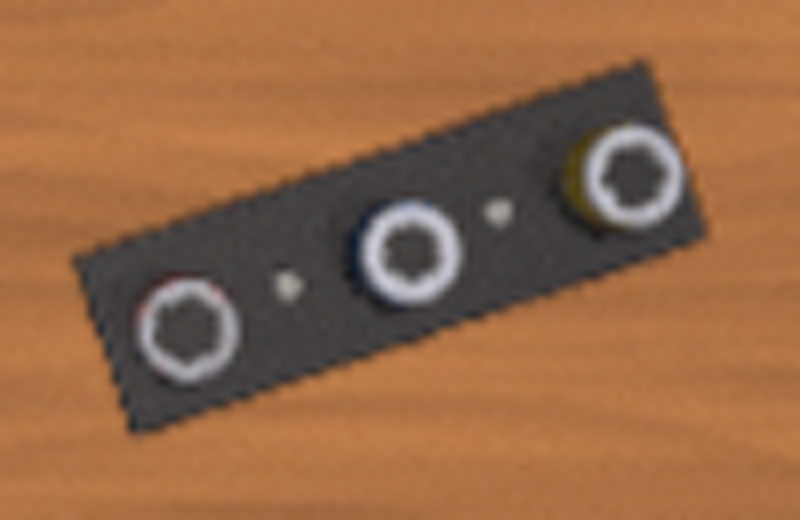

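View pics/top0_c115_175.png

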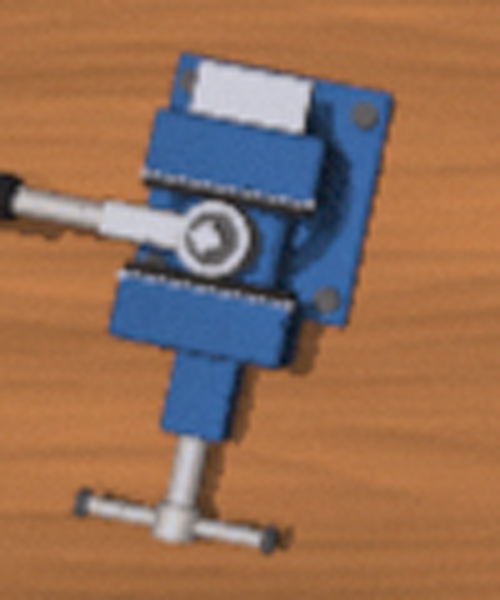

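View pics/scene0_c190_115.png

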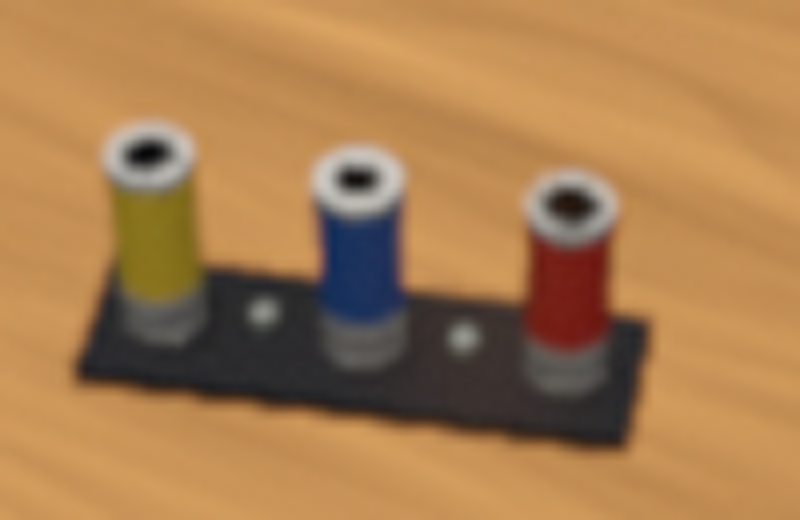

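View pics/scene0_c310_165.png

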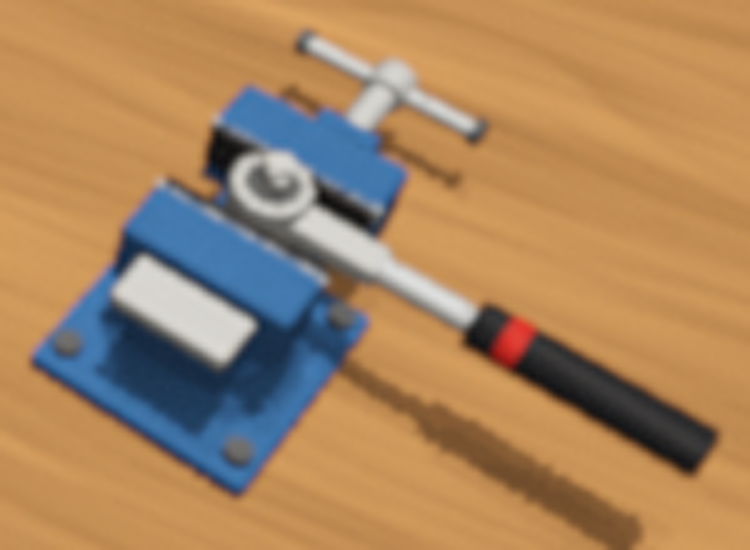

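```bash
python3 - <<'E'
from h import *
def P(x0,y0,k,c): return (x0+(c[0]+.5)/k-.5, y0+(c[1]+.5)/k-.5)
T=lambda c:('top0',P(260,215,8,c)); S=lambda c:('scene0',P(190,115,8,c))
for n,a,b in [('red',(187,330),(571,206)),('blue',(411,253),(358,180)),('yel',(634,176),(149,154)),('peg1',(288,286),(463,338))]:
    print(n,*tri(T(a),S(b)))
T=lambda c:('top0',P(115,175,5,c)); S=lambda c:('scene0',P(310,165,5,c))
print('head',*tri(T((213,240)),S((272,186))))
print('onz',onz(*T((213,240)),.104),onz(*S((272,186)),.104))
print('drivetop',*tri(T((205,238)),S((283,165))))
print('bar ends',onz(*T((80,502)),.07),onz(*T((268,540)),.07), 'jaw far edge', onz(*T((145,180)),.095),onz(*T((312,210)),.095))
print('handle end', onz('top0',(78,208),.1))
E
```

```text
red [ 0.4532623  -0.12157954  0.08597746] [np.float64(0.1), np.float64(0.1)]
blue [ 0.47766649 -0.19273802  0.08642353] [np.float64(0.1), np.float64(0.1)]
yel [ 0.50210012 -0.26365213  0.0871969 ] [np.float64(0.2), np.float64(0.2)]
peg1 [ 0.46539426 -0.1577847   0.01474014] [np.float64(0.1), np.float64(0.1)]
head [0.53648092 0.19776622 0.09788313] [np.float64(0.3), np.float64(0.3)]
onz [0.53638243 0.19616692 0.104     ] [0.54170981 0.1984085  0.104     ]
drivetop [0.5368152  0.19875308 0.11459157] [np.float64(0.9), np.float64(0.9)]
bar ends [0.40301416 0.26894407 0.07      ] [0.38404277 0.1718412  0.07      ] jaw far edge [0.56711136 0.23362482 0.095     ] [0.55195791 0.1480144  0.095     ]
handle end [0.57322695 0.39983709 0.1       ]
```

```bash
python3 -m handwheel '{"delta_pos":[[-31,50,-6],[-31,50,-6],[-31,50,-6],[-31,50,-6],[-31,50,-6],[-31,50,-6],[-31,50,-6],[-31,50,-6]],"rotation":[[0,0,0],[0,0,0],[0,0,0],[0,0,0],[0,0,0],[0,0,0],[0,0,0],[0,0,0]],"claw":[-1,-1,-1,-1,-1,-1,-1,-1]}'
python3 - <<'E'
from h import *
snap('wrist','w1'); o=robot.get_obs(); print(o['tool_pos'],o['ee_rot'],o['qvel'].round(3),o['wrist_force'])
E
```

```text
time: 1.3
tool_pos: [0.4647, 0.189, 0.2539]
ee_rot: [3.141, -0.001, 1.314]
wrist_force: [1.2, 1.0, -0.5]
width: 0.0939
[0.46930065 0.18337462 0.25380611] [3.1359698  0.00353429 1.30628263] [ 0.085 -0.029  0.054  0.057  0.028  0.16 ] [ 2.82641999 -2.40820074  1.35560034]
```

View pics/w1.png

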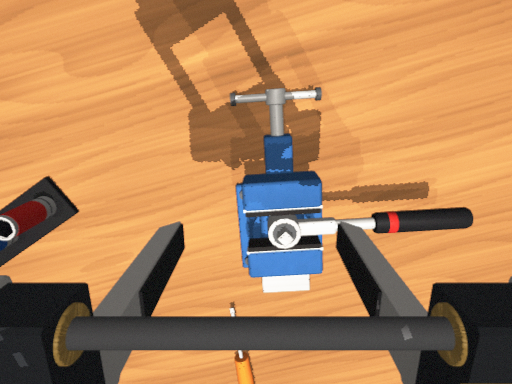

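```bash
python3 - <<'E'
from h import *
snap('wrist','w2'); s=snap('wrist','w3');o=robot.get_obs(); print(o['tool_pos'],o['ee_rot'],o['qvel'].round(3),s['eye'])
crop('w3',225,170,120,120,6)
E
```

```text
[0.46494431 0.18855587 0.25323061] [-3.14108032e+00  1.33119838e-04  1.30896006e+00] [ 0.064 -0.022  0.024  0.024  0.01   0.011] [0.38624256 0.20936161 0.43285358]
```

View pics/w3_c225_170.png

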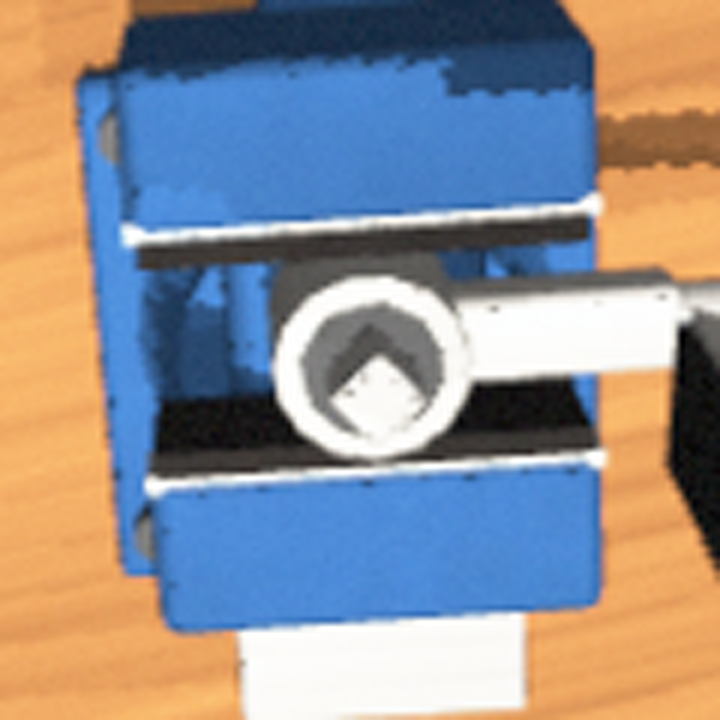

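```bash
python3 - <<'E'
from h import *
def P(x0,y0,k,c): return (x0+(c[0]+.5)/k-.5, y0+(c[1]+.5)/k-.5)
W=lambda c:('w3',P(225,170,6,c))
T=lambda c:('top0',P(115,175,5,c)); S=lambda c:('scene0',P(310,165,5,c))
print('face',onz(*W((371.5,368.5)),.104),'drive top',onz(*W((378,397)),.12))
print('faceTW',*tri(T((213,240)),W((371.5,368.5)))); print(*tri(T((213,240)),W((371.5,368.5)),S((272,186))))
print('drvT',onz(*T((205,238)),.12))
for c in [(379,353),(427,397),(376,440),(330,397)]: print(onz(*W(c),.12))
E
```

```text
face [0.53703748 0.19923228 0.104     ] drive top [0.53540701 0.19952428 0.12      ]
faceTW [0.53717295 0.19794204 0.10183868] [np.float64(1.5), np.float64(1.5)]
[0.53772522 0.19812506 0.09986034] [np.float64(1.6), np.float64(1.5), np.float64(0.3)]
drvT [0.53691997 0.19665136 0.12      ]
[0.5271335 0.201731  0.12     ]
[0.53770523 0.20801049 0.12      ]
[0.54356073 0.19715825 0.12      ]
[0.53315558 0.19121086 0.12      ]
```

```bash
python3 -m handwheel '{"delta_pos":[[-38,8.6,0],[-38,8.6,0],[-38,8.6,0],[-38,8.6,0],[-38,8.6,0],[-38,8.6,0],[-38,8.6,0],[-38,8.6,0]],"rotation":[[0,0,0],[0,0,0],[0,0,0],[0,0,0],[0,0,0],[0,0,0],[0,0,0],[0,0,0]],"claw":[-1,-1,-1,-1,-1,-1,-1,-1]}'
python3 - <<'E'
from h import *
for i in range(4): snap('wrist','w4')
E
python3 -m handwheel '{"delta_pos":[[0,0,0],[0,0,0],[0,0,0],[0,0,0],[0,0,0],[0,0,0],[0,0,0],[0,0,0]],"rotation":[[0,0,0.163],[0,0,0.163],[0,0,0.163],[0,0,0.163],[0,0,0.163],[0,0,0.163],[0,0,0],[0,0,0]],"claw":[-1,-1,-1,-1,-1,-1,-1,-1]}'
python3 - <<'E'
from h import *
snap('wrist','w5'); o=robot.get_obs(); print(o['tool_pos'],o['ee_rot'],o['qvel'].round(3))
crop('w4',180,130,170,160,4);crop('w5',180,130,170,160,4)
E
```

```text
time: 2.45
tool_pos: [0.4527, -0.1204, 0.2535]
ee_rot: [3.141, -0.001, 1.316]
wrist_force: [-0.2, 0.7, -0.9]
width: 0.0941
time: 3.65
tool_pos: [0.453, -0.1198, 0.2536]
ee_rot: [-3.141, -0.0, 0.34]
wrist_force: [1.2, 0.3, 1.0]
width: 0.094
[ 0.45298459 -0.12012749  0.25351715] [-3.14136658e+00 -2.44086049e-04  3.39141353e-01] [-0.01   0.002 -0.002 -0.002  0.001  0.008]
```

View pics/w4.png

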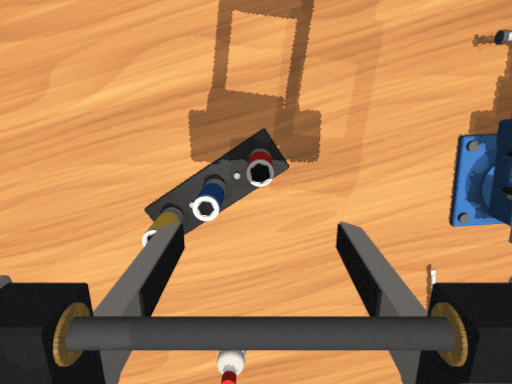

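View pics/w5.png

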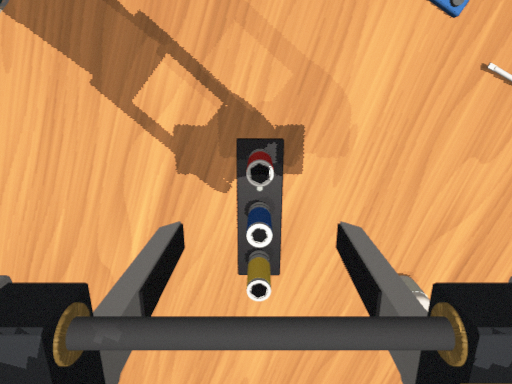

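w4 and w5 show the tray seen from above the red socket. Its top ring is near (260,173) in both, and in w5 the row runs straight down the image. I'll enlarge both to measure it.

```bash
python3 - <<'E'
from h import *
crop('w4',235,140,50,60,10);crop('w5',235,140,50,60,10)
E
```

```text
(no output)
```

View pics/w4_c235_140.png

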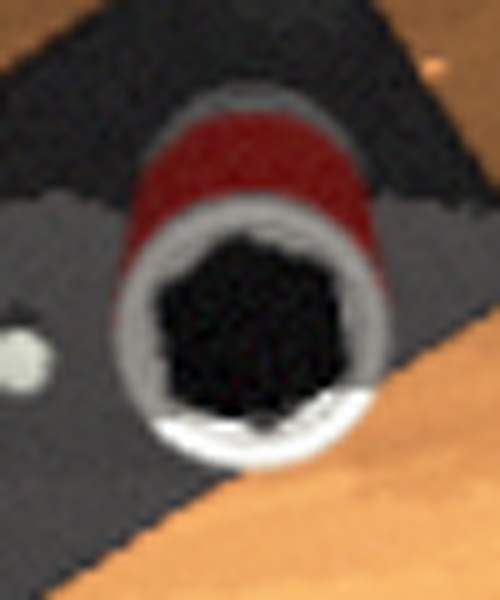

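View pics/w5_c235_140.png

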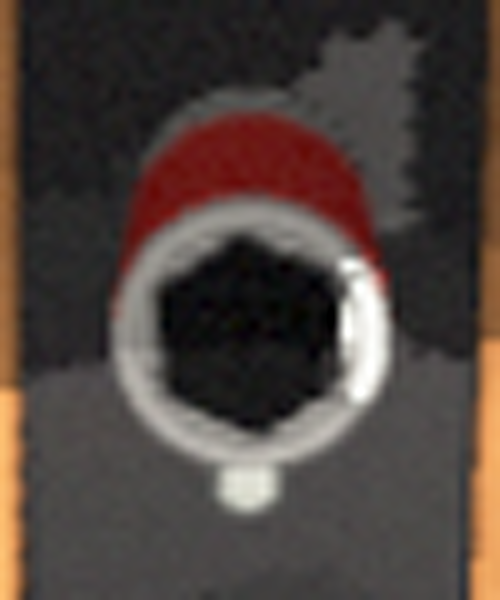

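```bash
python3 - <<'E'
from h import *
def P(x0,y0,k,c): return (x0+(c[0]+.5)/k-.5, y0+(c[1]+.5)/k-.5)
a=('w4',P(235,140,10,(253,331)));b=('w5',P(235,140,10,(252,331)))
t=('top0',P(260,215,8,(187,330)));s=('scene0',P(190,115,8,(571,206)))
print(tri(a,b));print(tri(a,b,t,s));print(tri(b,t))
for q in (a,b,t,s): print(onz(*q,.09))
# row direction
print(proj('w5',[.453,-.12,.2535]), proj('w5',[.453,-.12,.0]))
E
```

```text
(array([ 0.45349122, -0.1196174 ,  0.08686361]), [np.float64(0.1), np.float64(0.1)])
(array([ 0.4535514 , -0.12058718,  0.0862945 ]), [np.float64(0.9), np.float64(0.9), np.float64(1.1), np.float64(0.7)])
(array([ 0.45355371, -0.12154631,  0.07957114]), [np.float64(0.6), np.float64(0.6)])
[ 0.45279603 -0.11946326  0.09      ]
[ 0.45319629 -0.11886369  0.09      ]
[ 0.45344553 -0.12152672  0.09      ]
[ 0.4571331  -0.11954455  0.09      ]
[259.04372719 236.61302305] [259.2922747  158.02086334]
```

The ring holds the same pixel while the tool turns 56°, so the socket sits on the tool axis. Triangulation puts its top at about 87–90 mm, against 90 mm expected. I'll go straight down and grip.

```bash
python3 -m handwheel '{"delta_pos":[[0,0,30],[0,0,30],[0,0,30],[0,0,30],[0,0,30],[0,0,30],[0,0,20],[0,0,8]],"rotation":[[0,0,0],[0,0,0],[0,0,0],[0,0,0],[0,0,0],[0,0,0],[0,0,0],[0,0,0]],"claw":[-1,-1,-1,-1,-1,-1,-1,-1]}'
python3 -m handwheel '{"delta_pos":[[0,0,0],[0,0,0],[0,0,0],[0,0,0],[0,0,0],[0,0,0],[0,0,0],[0,0,0]],"rotation":[[0,0,0],[0,0,0],[0,0,0],[0,0,0],[0,0,0],[0,0,0],[0,0,0],[0,0,0]],"claw":[1,1,1,1,1,1,1,1]}'
python3 - <<'E'
from h import *
snap('wrist','w6'); o=robot.get_obs(); print(o['tool_pos'],o['ee_rot'],o['width'],o['wrist_force'],o['wrist_torque'])
E
```

```text
time: 4.7
tool_pos: [0.4521, -0.1204, 0.0441]
ee_rot: [-3.14, 0.002, 0.337]
wrist_force: [-0.5, -0.4, -0.7]
width: 0.094
time: 5.7
tool_pos: [0.4529, -0.121, 0.0454]
ee_rot: [-3.142, -0.0, 0.336]
wrist_force: [0.9, -1.0, 0.2]
width: 0.0307
[ 0.45293269 -0.12096206  0.04544939] [-3.14148618e+00 -3.55661124e-05  3.35990670e-01] 0.03022973821303839 [0.9356999  0.8761012  0.62673977] [-0.09797366  0.03763842  0.01772092]
```

View pics/w6.png

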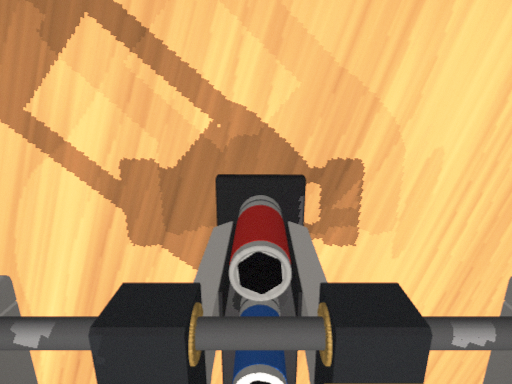

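The red socket is between the pads, opening 30.5 mm. Lifting.

```bash
python3 -m handwheel '{"delta_pos":[[0,0,-5],[0,0,-15],[0,0,-30],[0,0,-30],[0,0,-30],[0,0,-30],[0,0,-20],[0,0,0]],"rotation":[[0,0,0],[0,0,0],[0,0,0],[0,0,0],[0,0,0],[0,0,0],[0,0,0],[0,0,0]],"claw":[1,1,1,1,1,1,1,1]}'
python3 -m handwheel '{"delta_pos":[[10,-15,0],[23,-34,0],[30,-45,0],[32,-47,0],[32,-47,0],[30,-45,0],[20,-29,0],[7.6,-11.4,0]],"rotation":[[0,0,0],[0,0,0],[0,0,0],[0,0,0],[0,0,0],[0,0,0],[0,0,0],[0,0,0]],"claw":[1,1,1,1,1,1,1,1]}'
python3 - <<'E'
from h import *
for i in range(5): s=snap('wrist','w7')
snap('top','top1');snap('scene','scene1'); 
for i in range(3):
  o=robot.get_obs(); print(o['tool_pos'],o['ee_rot'],o['width'],o['wrist_force'],o['wrist_torque'])
print(o['time'])
crop('top1',100,160,130,120,5);crop('scene1',310,110,120,120,5)
E
```

```text
time: 6.75
tool_pos: [0.454, -0.1214, 0.2083]
ee_rot: [3.138, -0.004, 0.336]
wrist_force: [-0.3, -0.9, -0.3]
width: 0.0305
time: 7.75
tool_pos: [0.5365, 0.1996, 0.2038]
ee_rot: [-3.141, 0.003, 0.338]
wrist_force: [0.2, -0.3, -1.9]
width: 0.0302
[0.53700202 0.19662576 0.20564588] [ 3.14126510e+00 -4.40928410e-05  3.34189501e-01] 0.03046979268452914 [ 0.68253001 -0.23838948 -1.40348308] [-0.08234387  0.02816764  0.03794612]
[0.53700202 0.19662576 0.20564588] [ 3.14126510e+00 -4.40928410e-05  3.34189501e-01] 0.03046979268452914 [ 0.68253001 -0.23838948 -1.40348308] [-0.08234387  0.02816764  0.03794612]
[0.53700202 0.19662576 0.20564588] [ 3.14126510e+00 -4.40928410e-05  3.34189501e-01] 0.03046979268452914 [ 0.68253001 -0.23838948 -1.40348308] [-0.08234387  0.02816764  0.03794612]
8.1
```

View pics/w7.png

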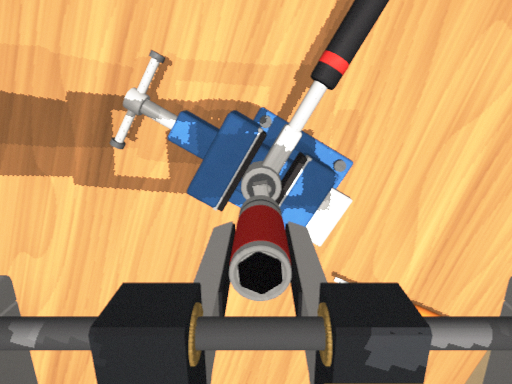

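View pics/scene1.png

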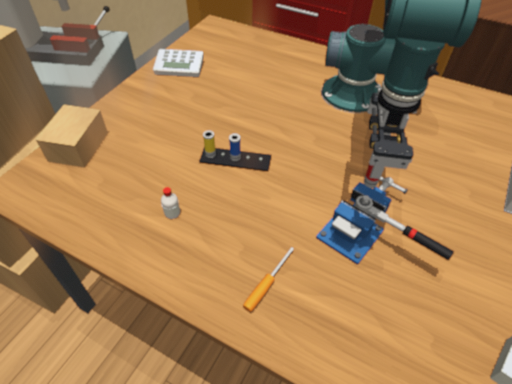

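View pics/top1_c100_160.png

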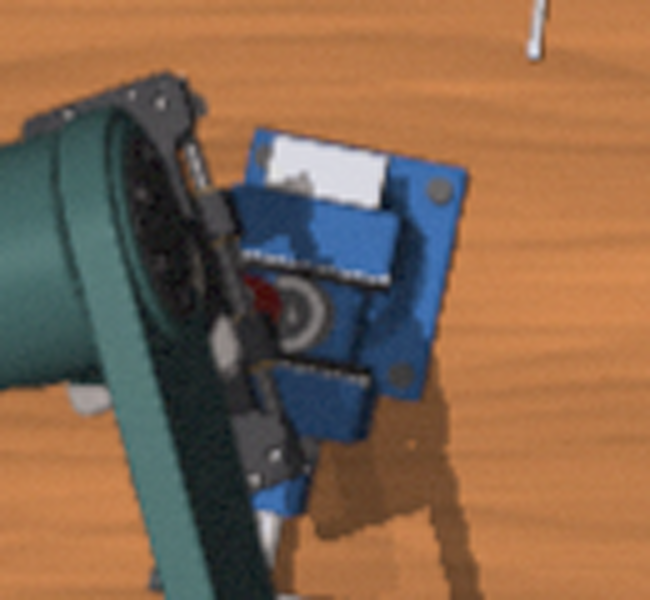

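```bash
python3 -m handwheel '{"delta_pos":[[0,0,0],[0,0,0],[0,0,0],[0,0,0],[0,0,0],[0,0,0],[0,0,0],[0,0,0]],"rotation":[[0,0,0.14],[0,0,0.14],[0,0,0.14],[0,0,0.14],[0,0,0.14],[0,0,0],[0,0,0],[0,0,0]],"claw":[1,1,1,1,1,1,1,1]}'
python3 - <<'E'
from h import *
p=[]
for i in range(4): s=snap('wrist','w8'); p.append(robot.get_obs()['tool_pos'])
print(np.mean(p,0),np.std(p,0)); o=robot.get_obs();print(o['ee_rot'],o['wrist_force'],o['wrist_torque'],o['time'])
crop('w7',225,150,70,60,10);crop('w8',225,150,70,60,10)
E
```

```text
time: 9.1
tool_pos: [0.5371, 0.1977, 0.2056]
ee_rot: [-3.141, -0.0, -0.363]
wrist_force: [-0.1, -0.5, -2.4]
width: 0.0306
[0.53705559 0.19792566 0.20549524] [1.34778180e-05 6.88407533e-05 1.80920191e-05]
[-3.14151074e+00  4.90075866e-05 -3.63549591e-01] [ 0.0671582   0.52043894 -1.89060468] [-0.08196185  0.16622662  0.01514709] 9.3
```

View pics/w7_c225_150.png

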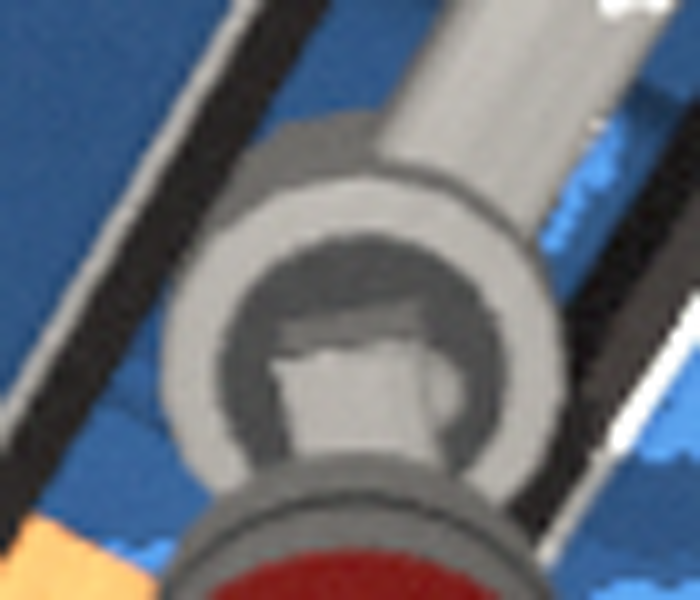

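View pics/w8_c225_150.png

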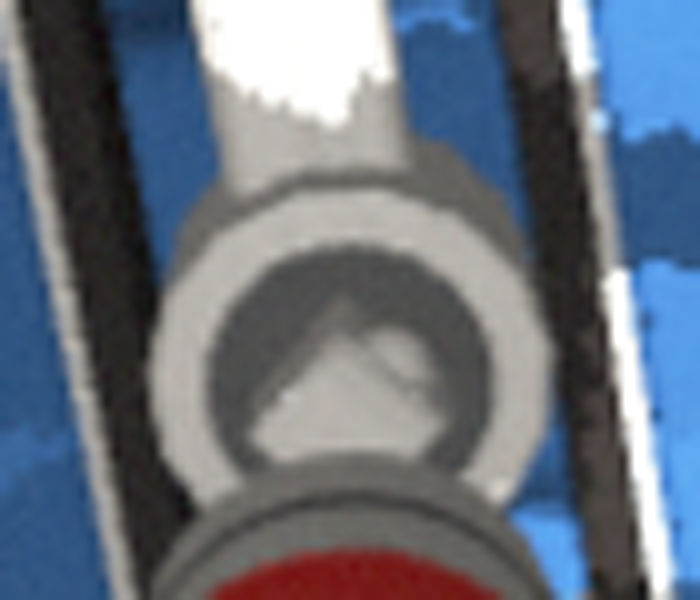

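```bash
python3 - <<'E'
from h import *
def P(x0,y0,k,c): return (x0+(c[0]+.5)/k-.5, y0+(c[1]+.5)/k-.5)
for f,c in [('w7',(365,372)),('w8',(351.5,383))]: print(onz(f,P(225,150,10,c),.104), np.load('pics/%s.npz'%f)['e'])
# camera in tool via w5 / w8
R=lambda y:Rotation.from_euler('xyz',[np.pi,0,y]).as_matrix()
for f,y,t in [('w5',.339,[.45298,-.12013,.25352]),('w8',-.3635,[.53706,.19793,.2055])]:
    d=np.load('pics/%s.npz'%f); print(R(y).T@(d['e']-t), proj(f,[t[0],t[1],.104]))
E
```

```text
[0.5373145  0.19979199 0.104     ] [0.50961514 0.27656369 0.38455387]
[0.53736369 0.19960874 0.104     ] [0.56669203 0.2766372  0.38507942]
[ 0.00031378 -0.08428364 -0.17964039] [259.17530664 176.75669757]
[-0.00028834 -0.08409992 -0.17957942] [260.03975184 189.59063336]
```

```bash
python3 -m handwheel '{"delta_pos":[[-0.2,-1.2,0],[0,0,8],[0,0,12],[0,0,12],[0,0,9],[0,0,4],[0,0,0],[0,0,0]],"rotation":[[0,0,0],[0,0,0],[0,0,0],[0,0,0],[0,0,0],[0,0,0],[0,0,0],[0,0,0]],"claw":[1,1,1,1,1,1,1,1]}'
python3 - <<'E'
from h import *
snap('wrist','w9');snap('scene','scene2')
o=robot.get_obs();print(o['tool_pos'],o['ee_rot'],o['wrist_force'],o['wrist_torque'])
crop('w9',200,120,120,100,6);crop('scene2',330,150,80,80,8)
E
```

```text
time: 10.3
tool_pos: [0.5377, 0.1993, 0.1611]
ee_rot: [-3.141, -0.001, -0.364]
wrist_force: [-0.1, 0.5, -3.2]
width: 0.0307
[0.53763255 0.19928787 0.16114956] [-3.14078663e+00 -9.64598072e-04 -3.63974769e-01] [ 0.14703406  0.04021358 -2.55215722] [-0.0292043   0.06902909  0.04480738]
```

View pics/w9_c200_120.png

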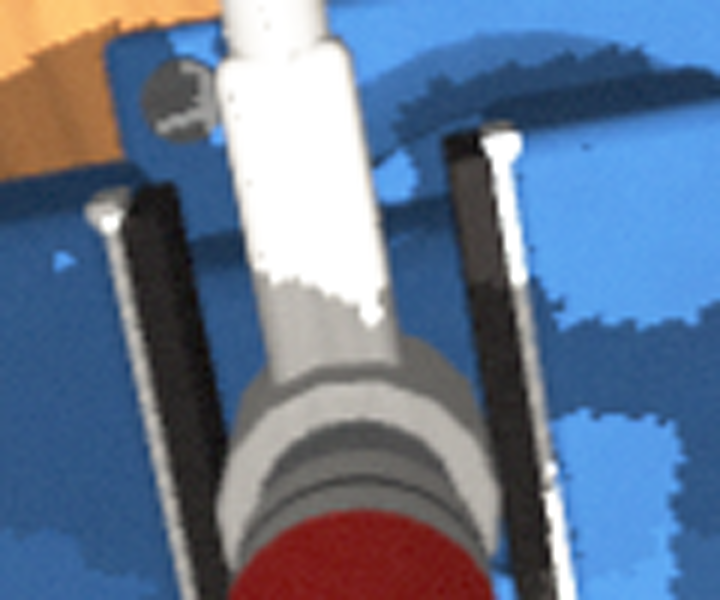

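View pics/scene2_c330_150.png

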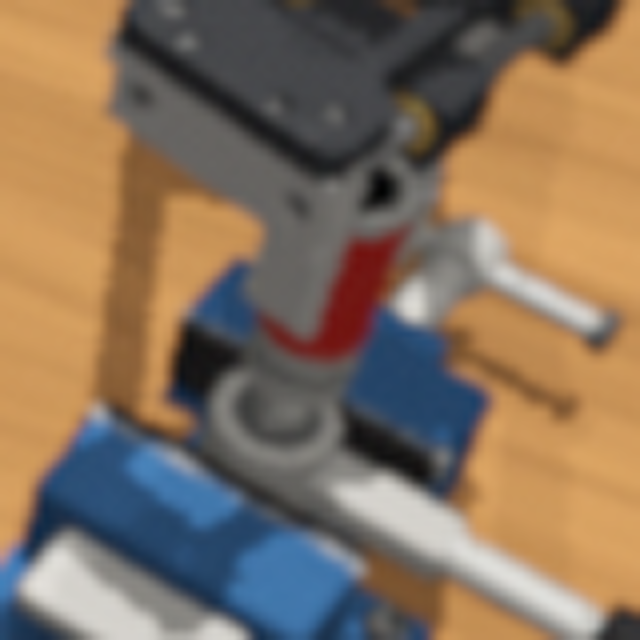

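```bash
python3 -m handwheel '{"delta_pos":[[0,0,1.5],[0,0,1.5],[0,0,1.5],[0,0,1],[0,0,1],[0,0,0.5],[0,0,0],[0,0,0]],"rotation":[[0,0,0],[0,0,0],[0,0,0],[0,0,0],[0,0,0],[0,0,0],[0,0,0],[0,0,0]],"claw":[1,1,1,1,1,1,1,1]}'
python3 -m handwheel '{"delta_pos":[[0,0,0.5],[0,0,0.5],[0,0,0.5],[0,0,0.5],[0,0,0],[0,0,0],[0,0,0],[0,0,0]],"rotation":[[0,0,0],[0,0,0],[0,0,0],[0,0,0],[0,0,0],[0,0,0],[0,0,0],[0,0,0]],"claw":[1,1,1,1,1,1,1,1]}'
```

```text
time: 11.4
tool_pos: [0.5373, 0.1992, 0.1536]
ee_rot: [-3.141, -0.0, -0.364]
wrist_force: [-0.1, 0.8, -2.1]
width: 0.0307
time: 12.4
tool_pos: [0.5374, 0.1991, 0.1517]
ee_rot: [-3.142, -0.0, -0.364]
wrist_force: [-1.0, -1.3, 1.4]
width: 0.0305
```

Contact comes about 12.5 mm above the face, so the squares don't match yet. I'll press slightly harder and turn.

```bash
python3 -m handwheel '{"delta_pos":[[0,0,0.4],[0,0,0.4],[0,0,0],[0,0,0],[0,0,0],[0,0,0],[0,0,0],[0,0,0]],"rotation":[[0,0,0],[0,0,0],[0,0,-0.08],[0,0,-0.08],[0,0,-0.08],[0,0,-0.08],[0,0,0],[0,0,0]],"claw":[1,1,1,1,1,1,1,1]}'
python3 -c "
from bench import robot
o=robot.get_obs();print(o['tool_pos'],o['wrist_force'],o['wrist_torque'])"
```

```text
time: 13.4
tool_pos: [0.5371, 0.1987, 0.1511]
ee_rot: [3.141, 0.0, -0.045]
wrist_force: [-3.3, -3.0, 5.6]
width: 0.0308
[0.53713385 0.19873655 0.15105981] [-3.25642621 -2.99859774  5.57447955] [-0.81570106  0.79362383 -0.07844597]
```

```bash
python3 -m handwheel '{"delta_pos":[[0,0,0],[0,0,0],[0,0,0],[0,0,0],[0,0,0],[0,0,0],[0,0,0],[0,0,0]],"rotation":[[0,0,-0.06],[0,0,-0.06],[0,0,-0.06],[0,0,-0.06],[0,0,-0.06],[0,0,-0.06],[0,0,0],[0,0,0]],"claw":[1,1,1,1,1,1,1,1]}'
python3 -c "
from bench import robot
o=robot.get_obs();print(o['tool_pos'],o['wrist_force'],o['wrist_torque'])"
```

```text
time: 14.4
tool_pos: [0.5372, 0.1988, 0.1512]
ee_rot: [3.141, 0.0, 0.315]
wrist_force: [-3.5, -2.4, 5.8]
width: 0.0304
[0.53716903 0.19882702 0.15116388] [-3.48603208 -2.43270715  5.83720823] [-0.76770455  0.79312942  0.04964979]
```

A steady sideways force of about (-3.4, -2.6) N means the socket is slightly off centre. I'll shift about 0.6 mm that way and keep turning.

```bash
python3 -m handwheel '{"delta_pos":[[-0.3,0.1,0],[-0.3,0.1,0],[0,0,0],[0,0,0],[0,0,0],[0,0,0],[0,0,0],[0,0,0]],"rotation":[[0,0,0],[0,0,0],[0,0,-0.06],[0,0,-0.06],[0,0,-0.06],[0,0,-0.06],[0,0,0],[0,0,0]],"claw":[1,1,1,1,1,1,1,1]}'
python3 -c "
from bench import robot
o=robot.get_obs();print(o['tool_pos'],o['wrist_force'],o['wrist_torque'])"
```

```text
time: 15.4
tool_pos: [0.537, 0.1987, 0.1509]
ee_rot: [3.141, -0.001, 0.555]
wrist_force: [-1.2, -2.2, 5.1]
width: 0.0303
[0.53704726 0.19870058 0.15086788] [-1.15417794 -2.21694806  5.1001462 ] [-0.64706519  0.3620668  -0.0490118 ]
```

```bash
python3 -m handwheel '{"delta_pos":[[-0.3,0.3,0],[0,0,0],[0,0,0],[0,0,0],[0,0,0],[0,0,0],[0,0,0],[0,0,0]],"rotation":[[0,0,0],[0,0,-0.06],[0,0,-0.06],[0,0,-0.06],[0,0,-0.06],[0,0,-0.06],[0,0,0],[0,0,0]],"claw":[1,1,1,1,1,1,1,1]}'
python3 -c "
from bench import robot
o=robot.get_obs();print(o['tool_pos'],o['wrist_force'],o['wrist_torque'])"
```

```text
time: 16.4
tool_pos: [0.537, 0.1985, 0.1499]
ee_rot: [-3.141, -0.0, 0.855]
wrist_force: [0.9, -1.4, -1.5]
width: 0.0312
[0.53696118 0.19854244 0.14987611] [ 0.9288541  -1.42177842 -1.53278747] [-0.20860109 -0.3043663  -0.02362225]
```

The vertical force fell to the socket's weight alone, so the squares have matched at about 10.5 mm. Pushing gently.

```bash
python3 -m handwheel '{"delta_pos":[[0,0,0.4],[0,0,0.4],[0,0,0.4],[0,0,0.4],[0,0,0],[0,0,0],[0,0,0],[0,0,0]],"rotation":[[0,0,0],[0,0,0],[0,0,0],[0,0,0],[0,0,0],[0,0,0],[0,0,0],[0,0,0]],"claw":[1,1,1,1,1,1,1,1]}'
python3 -c "
from bench import robot
o=robot.get_obs();print(o['tool_pos'],o['wrist_force'],o['wrist_torque'])"
```

```text
time: 17.4
tool_pos: [0.5369, 0.1985, 0.1493]
ee_rot: [3.141, -0.001, 0.856]
wrist_force: [1.6, 0.1, 0.9]
width: 0.0307
[0.536896   0.19849318 0.14933183] [1.63771791 0.07767295 0.93253665] [-0.13904988 -0.41479766 -0.00411496]
```

```bash
python3 -m handwheel '{"delta_pos":[[0,0,0.4],[0,0,0.4],[0,0,0.4],[0,0,0.4],[0,0,0],[0,0,0],[0,0,0],[0,0,0]],"rotation":[[0,0,0],[0,0,0],[0,0,0],[0,0,0],[0,0,0],[0,0,0],[0,0,0],[0,0,0]],"claw":[1,1,1,1,1,1,1,1]}'
python3 -c "
from bench import robot
o=robot.get_obs();print(o['tool_pos'],o['wrist_force'],o['wrist_torque'])"
```

```text
time: 18.4
tool_pos: [0.537, 0.1985, 0.148]
ee_rot: [3.141, -0.001, 0.856]
wrist_force: [2.8, -0.2, 4.6]
width: 0.0308
[0.53704017 0.19851944 0.14797122] [ 2.81356972 -0.15712832  4.62362157] [-0.16570143 -0.49164862  0.03920896]
```

```bash
python3 -m handwheel '{"delta_pos":[[0,0,0.4],[0,0,0.4],[0,0,0.4],[0,0,0],[0,0,0],[0,0,0],[0,0,0],[0,0,0]],"rotation":[[0,0,0],[0,0,0],[0,0,0],[0,0,0],[0,0,0],[0,0,0],[0,0,0],[0,0,0]],"claw":[1,1,1,1,1,1,1,1]}'
python3 -c "
from bench import robot
o=robot.get_obs();print(o['tool_pos'],o['wrist_force'],o['wrist_torque'])"
```

```text
time: 19.4
tool_pos: [0.5372, 0.1985, 0.1473]
ee_rot: [3.141, -0.002, 0.856]
wrist_force: [2.0, -0.6, 5.9]
width: 0.0305
[0.53717987 0.19852411 0.14727079] [ 2.03723616 -0.64715355  5.90639096] [-0.17631739 -0.38452797  0.04669484]
```

```bash
python3 -m handwheel '{"delta_pos":[[0,0,0.4],[0,0,0.4],[0,0,0.4],[0,0,0],[0,0,0],[0,0,0],[0,0,0],[0,0,0]],"rotation":[[0,0,0],[0,0,0],[0,0,0],[0,0,0],[0,0,0],[0,0,0],[0,0,0],[0,0,0]],"claw":[1,1,1,1,1,1,1,1]}'
python3 -c "
from bench import robot
o=robot.get_obs();print(o['tool_pos'],o['wrist_force'],o['wrist_torque'])"
```

```text
time: 20.4
tool_pos: [0.5372, 0.1985, 0.1468]
ee_rot: [3.14, -0.002, 0.856]
wrist_force: [0.7, -0.7, 7.7]
width: 0.0305
[0.53721292 0.19854622 0.14679348] [ 0.69473803 -0.73622901  7.67600669] [-0.20097428 -0.23755822  0.00043499]
```

```bash
python3 -m handwheel '{"delta_pos":[[0,0,0.4],[0,0,0.4],[0,0,0.4],[0,0,0],[0,0,0],[0,0,0],[0,0,0],[0,0,0]],"rotation":[[0,0,0],[0,0,0],[0,0,0],[0,0,0],[0,0,0],[0,0,0],[0,0,0],[0,0,0]],"claw":[1,1,1,1,1,1,1,1]}'
python3 - <<'E'
from h import *
o=robot.get_obs();print(o['tool_pos'],o['wrist_force'],o['wrist_torque'])
snap('wrist','w10');snap('scene','scene3');crop('scene3',330,150,80,80,8);crop('w10',200,140,120,160,4)
E
```

```text
time: 21.4
tool_pos: [0.537, 0.1985, 0.1432]
ee_rot: [-3.142, -0.0, 0.856]
wrist_force: [3.9, 1.3, 0.2]
width: 0.0307
[0.53696579 0.19852079 0.1432094 ] [3.90030506 1.29077398 0.20133093] [ 0.13921481 -1.18328624 -0.01045814]
```

View pics/scene3_c330_150.png

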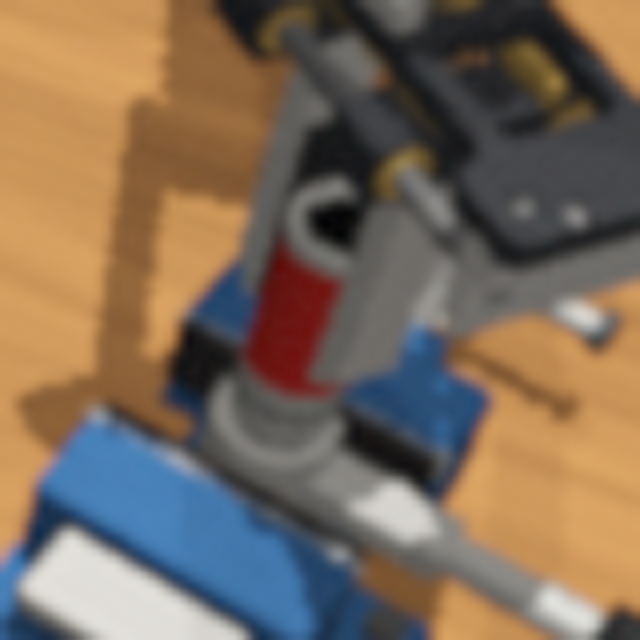

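View pics/w10_c200_140.png

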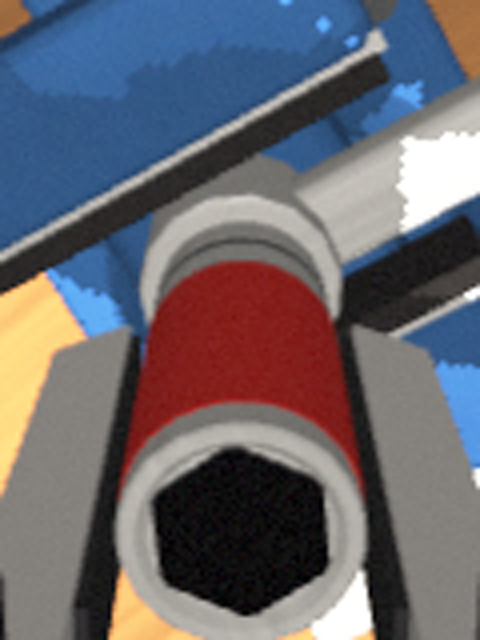

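The force dropped and the socket slid past the ball. About 4 mm to go.

```bash
python3 -m handwheel '{"delta_pos":[[0,0,0.4],[0,0,0.4],[0,0,0.4],[0,0,0.4],[0,0,0.4],[0,0,0],[0,0,0],[0,0,0]],"rotation":[[0,0,0],[0,0,0],[0,0,0],[0,0,0],[0,0,0],[0,0,0],[0,0,0],[0,0,0]],"claw":[1,1,1,1,1,1,1,1]}'
python3 -c "
from bench import robot
o=robot.get_obs();print(o['tool_pos'],o['wrist_force'],o['wrist_torque'])"
```

```text
time: 22.5
tool_pos: [0.5367, 0.1984, 0.1403]
ee_rot: [-3.141, 0.001, 0.856]
wrist_force: [6.8, 0.9, -4.0]
width: 0.0303
[0.53669853 0.19843428 0.14025331] [ 6.76870769  0.87956871 -4.02239824] [ 0.30852592 -1.58748891  0.0643693 ]
```

```bash
python3 -m handwheel '{"delta_pos":[[0.3,0.2,0],[0.2,0.2,0],[0,0,0.3],[0,0,0.3],[0,0,0.3],[0,0,0.3],[0,0,0],[0,0,0]],"rotation":[[0,0,0],[0,0,0],[0,0,0],[0,0,0],[0,0,0],[0,0,0],[0,0,0],[0,0,0]],"claw":[1,1,1,1,1,1,1,1]}'
python3 -c "
from bench import robot
o=robot.get_obs();print(o['tool_pos'],o['wrist_force'],o['wrist_torque'])"
```

```text
time: 23.5
tool_pos: [0.5369, 0.1984, 0.1395]
ee_rot: [-3.141, 0.001, 0.856]
wrist_force: [5.2, 0.5, -2.2]
width: 0.0305
[0.53688845 0.19841227 0.13947335] [ 5.19427613  0.50063893 -2.2397078 ] [ 0.12103453 -1.21484726 -0.01027325]
```

```bash
python3 -m handwheel '{"delta_pos":[[0.2,0.2,0.3],[0.2,0.2,0.3],[0,0,0.3],[0,0,0.3],[0,0,0.3],[0,0,0],[0,0,0],[0,0,0]],"rotation":[[0,0,0],[0,0,0],[0,0,0],[0,0,0],[0,0,0],[0,0,0],[0,0,0],[0,0,0]],"claw":[1,1,1,1,1,1,1,1]}'
python3 -c "
from bench import robot
o=robot.get_obs();print(o['tool_pos'],o['wrist_force'],o['wrist_torque'])"
```

```text
time: 24.5
tool_pos: [0.5372, 0.1984, 0.139]
ee_rot: [-3.141, 0.001, 0.856]
wrist_force: [-0.9, 0.4, 1.2]
width: 0.0303
[0.53716571 0.19838278 0.13901682] [-0.94443454  0.37755787  1.23653263] [-0.21596883  0.25462013 -0.06965898]
```

```bash
python3 -m handwheel '{"delta_pos":[[0,0,0.4],[0,0,0.4],[0,0,0.4],[0,0,0.4],[0,0,0],[0,0,0],[0,0,0],[0,0,0]],"rotation":[[0,0,0],[0,0,0],[0,0,0],[0,0,0],[0,0,0],[0,0,0],[0,0,0],[0,0,0]],"claw":[1,1,1,1,1,1,1,1]}'
python3 - <<'E'
from h import *
o=robot.get_obs();print(o['tool_pos'],o['wrist_force'],o['wrist_torque'])
snap('wrist','w11');snap('scene','scene4');crop('scene4',330,150,80,80,8);crop('w11',200,140,120,160,4)
E
```

```text
time: 25.5
tool_pos: [0.5374, 0.1984, 0.1382]
ee_rot: [-3.141, 0.001, 0.856]
wrist_force: [-4.7, -1.0, 4.9]
width: 0.0304
[0.53735624 0.19835171 0.13816209] [-4.72101007 -1.03174637  4.92898616] [-0.50351193  1.13694644  0.02178355]
```

View pics/scene4_c330_150.png

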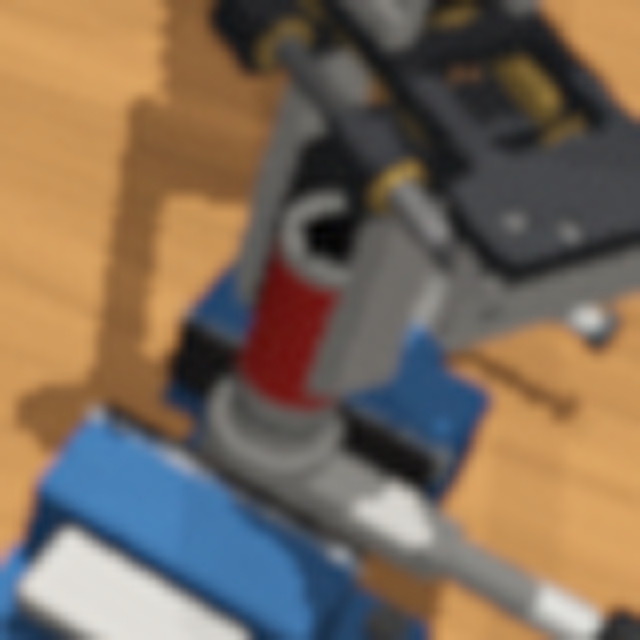

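View pics/w11_c200_140.png

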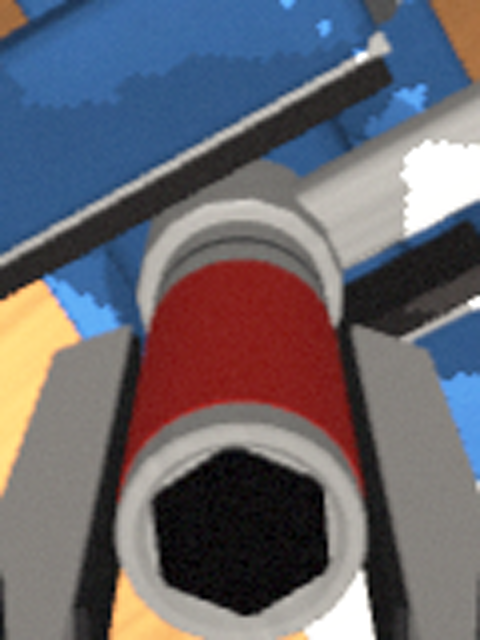

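The heights agree: the socket bottom is at about 102.8 mm, and the face, pressed down 1.1 mm, should be at 102.9 mm. So it is fully home. Now the tug, in small steps.

```bash
python3 -m handwheel '{"delta_pos":[[-0.2,-0.2,-0.4],[0,0,-0.4],[0,0,-0.4],[0,0,-0.4],[0,0,-0.4],[0,0,0],[0,0,0],[0,0,0]],"rotation":[[0,0,0],[0,0,0],[0,0,0],[0,0,0],[0,0,0],[0,0,0],[0,0,0],[0,0,0]],"claw":[1,1,1,1,1,1,1,1]}'
python3 -c "
from bench import robot
o=robot.get_obs();print(o['tool_pos'],o['wrist_force'],o['wrist_torque'])"
```

```text
time: 26.6
tool_pos: [0.5374, 0.1984, 0.1391]
ee_rot: [-3.141, 0.001, 0.856]
wrist_force: [-3.6, -1.8, -1.0]
width: 0.0308
[0.5374044  0.19843667 0.13913292] [-3.61019751 -1.82661449 -0.98711245] [-0.47449722  0.86426089  0.04914971]
```

```bash
python3 -m handwheel '{"delta_pos":[[-0.2,-0.2,-0.3],[0,0,-0.3],[0,0,-0.3],[0,0,-0.3],[0,0,-0.3],[0,0,0],[0,0,0],[0,0,0]],"rotation":[[0,0,0],[0,0,0],[0,0,0],[0,0,0],[0,0,0],[0,0,0],[0,0,0],[0,0,0]],"claw":[1,1,1,1,1,1,1,1]}'
python3 -c "
from bench import robot
o=robot.get_obs();print(o['tool_pos'],o['wrist_force'],o['wrist_torque'])"
```

```text
time: 27.6
tool_pos: [0.5373, 0.1985, 0.1407]
ee_rot: [-3.141, 0.0, 0.856]
wrist_force: [-1.2, -1.4, -8.4]
width: 0.0306
[0.53731685 0.19849451 0.14071942] [-1.15274039 -1.41198113 -8.44556838] [-0.33760736  0.20593067  0.03743953]
```

```bash
python3 - <<'E'
from h import *
f=[]
for i in range(4): snap('scene','scene5'); o=robot.get_obs(); f.append([o['wrist_force'][2],o['tool_pos'][2]])
print(np.round(f,4)); crop('scene5',330,150,80,80,8)
E
```

```text
[[-7.2415  0.1407]
 [-7.731   0.1408]
 [-8.2505  0.1408]
 [-8.5322  0.1408]]
```

View pics/scene5_c330_150.png

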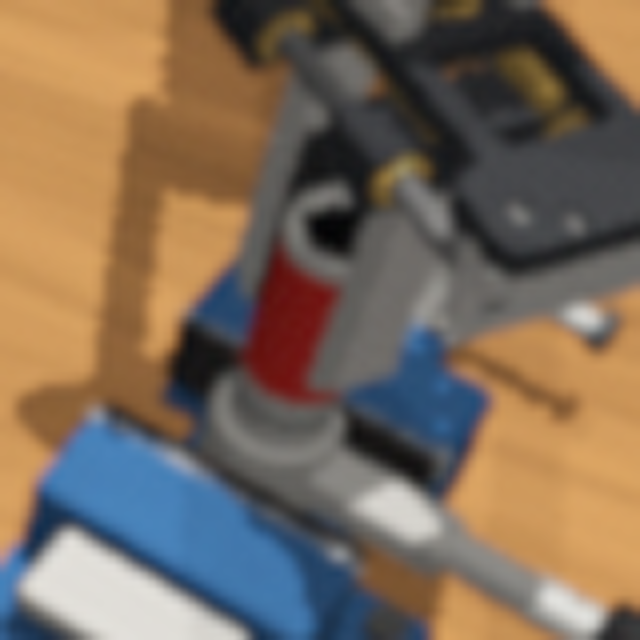

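The tug held: about 6 N beyond the socket's weight, steady, so the ratchet rose about 1 mm. I'll lower it back, seat it lightly, then release.

```bash
python3 -m handwheel '{"delta_pos":[[0,0,0.4],[0,0,0.4],[0,0,0.4],[0,0,0.4],[0,0,0.4],[0,0,0.4],[0,0,0.4],[0,0,0]],"rotation":[[0,0,0],[0,0,0],[0,0,0],[0,0,0],[0,0,0],[0,0,0],[0,0,0],[0,0,0]],"claw":[1,1,1,1,1,1,1,1]}'
python3 -m handwheel '{"delta_pos":[[0,0,0],[0,0,-0.4],[0,0,0],[0,0,0],[0,0,0],[0,0,0],[0,0,0],[0,0,0]],"rotation":[[0,0,0],[0,0,0],[0,0,0],[0,0,0],[0,0,0],[0,0,0],[0,0,0],[0,0,0]],"claw":[1,1,1,1,1,1,1,1]}'
```

```text
time: 28.8
tool_pos: [0.5374, 0.1985, 0.1391]
ee_rot: [3.141, -0.001, 0.856]
wrist_force: [-3.5, -1.4, 0.8]
width: 0.0306
time: 29.8
tool_pos: [0.5374, 0.1985, 0.1388]
ee_rot: [3.141, -0.0, 0.856]
wrist_force: [-3.5, -2.8, 1.4]
width: 0.0307
```

```bash
python3 -m handwheel '{"delta_pos":[[-0.2,-0.1,0.4],[0,0,0.4],[0,0,0.4],[0,0,0],[0,0,0],[0,0,0],[0,0,0],[0,0,0]],"rotation":[[0,0,0],[0,0,0],[0,0,0],[0,0,0],[0,0,0],[0,0,0],[0,0,0],[0,0,0]],"claw":[1,1,1,1,1,1,1,1]}'
python3 -m handwheel '{"delta_pos":[[0,0,-0.4],[0,0,-0.4],[0,0,-0.4],[0,0,0],[0,0,0],[0,0,0],[0,0,0],[0,0,0]],"rotation":[[0,0,0],[0,0,0],[0,0,0],[0,0,0],[0,0,0],[0,0,0],[0,0,0],[0,0,0]],"claw":[1,1,1,1,-1,-1,-1,-1]}'
python3 -m handwheel '{"delta_pos":[[0,0,0],[0,0,0],[0,0,0],[0,0,0],[0,0,0],[0,0,0],[0,0,0],[0,0,0]],"rotation":[[0,0,0],[0,0,0],[0,0,0],[0,0,0],[0,0,0],[0,0,0],[0,0,0],[0,0,0]],"claw":[-1,-1,-1,-1,-1,-1,-1,-1]}'
```

```text
time: 30.8
tool_pos: [0.5374, 0.1985, 0.1382]
ee_rot: [3.141, -0.001, 0.856]
wrist_force: [-2.7, -3.0, 5.4]
width: 0.0304
time: 31.8
tool_pos: [0.5372, 0.1986, 0.1385]
ee_rot: [-3.141, -0.0, 0.856]
wrist_force: [0.3, 0.1, 0.3]
width: 0.0675
time: 32.8
tool_pos: [0.5371, 0.1984, 0.1387]
ee_rot: [-3.142, -0.0, 0.856]
wrist_force: [-0.0, -0.2, -1.0]
width: 0.0938
```

Released with the fingers fully open. Straight up, then check.

```bash
python3 -m handwheel '{"delta_pos":[[0,0,-10],[0,0,-20],[0,0,-30],[0,0,-30],[0,0,-30],[0,0,-10],[0,0,0],[0,0,0]],"rotation":[[0,0,0],[0,0,0],[0,0,0],[0,0,0],[0,0,0],[0,0,0],[0,0,0],[0,0,0]],"claw":[-1,-1,-1,-1,-1,-1,-1,-1]}'
python3 - <<'E'
from h import *
snap('wrist','w12');snap('scene','scene6');snap('top','top6');crop('scene6',310,120,120,120,5)
E
```

```text
time: 33.8
tool_pos: [0.5366, 0.1983, 0.267]
ee_rot: [-3.14, 0.002, 0.856]
wrist_force: [-0.3, 0.3, -0.2]
width: 0.0943
```

View pics/w12.png

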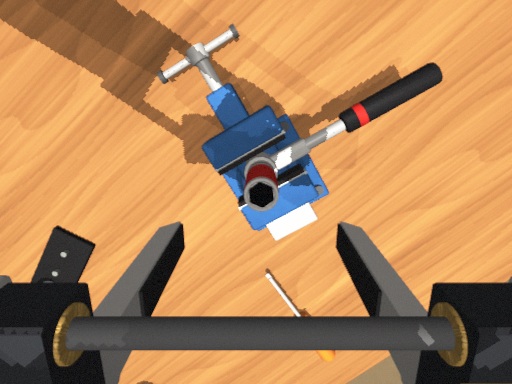

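View pics/scene6_c310_120.png

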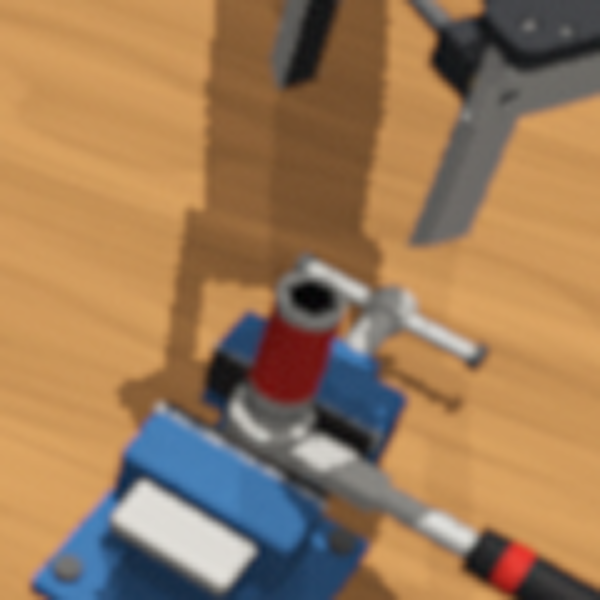

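View pics/scene6.png

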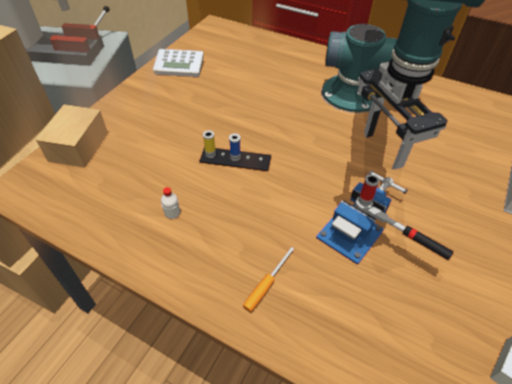

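```bash
python3 - <<'E'
from h import *
def P(x0,y0,k,c): return (x0+(c[0]+.5)/k-.5, y0+(c[1]+.5)/k-.5)
q=P(310,120,5,(309,297)); print(q,[proj('scene6',[.537,.1985,z]).round(1) for z in (.104,.184,.194)], tri(('scene6',q),('w12',(261.,193.))))
E
python3 -c "
from bench import robot
print(robot.close_job())"
```

```text
(371.4, 179.0) [array([364.7, 200.4]), array([372.6, 177.7]), array([373.6, 174.6])] (array([0.5373143 , 0.19840616, 0.17890007]), [np.float64(1.3), np.float64(1.3)])
the job is handed in; nothing more can be done
None
```

The red socket is on the ratchet and fully home, it held the upward tug, and I've handed the job in at about 34 s of the 61 s allowed.

- **Finding the drive:** I pressed the socket down with about 8 N and turned it roughly 70° in all, moving it sideways by under 1 mm along the way. The squares then matched, and it dropped to about 10.5 mm above the face.
- **Pushing home:** The highest push I read before the ball gave way was about 10 N. I then pressed it onto the face with about 7 N. The lower end measured 102.8 mm up; the face, pressed down about 1.1 mm, should be at 102.9 mm.
- **Tug:** I pulled steadily with about 6 N beyond the socket's weight, which draws the ratchet up about 1 mm, and the ball held. I then lowered it, pressed it lightly onto the face again and let go.
- **Last checks:** In the final pictures the socket stands upright on the drive with the gripper well clear. Blue, yellow, the screwdriver and the oil bottle look unmoved, though I judged that by eye only.

Some checks did not agree exactly:
- **Final height:** From the last pictures the socket's top measures 179 mm against 184 mm expected. The two views miss each other by 1.3 mm, and the earlier picture heights also read 3–4 mm low, so I rely on the force and tool-height readings.
- **During the tug:** The tool rose about 0.35 mm more than the ratchet spring explains. I took that as play of the ball in its dimple and pressed the socket down again before releasing.
- **Sideways force:** Up to about 7 N built up while seating. I eased it off by small shifts.

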